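# Stack the pad mould and hold its lid over the guide pins

### The job

Build up the pad mould: lower the two blue frames, in either order, one on the other over the guide pins of the dark base until both lie flush. Then lift the red lid by its handle, carry it over the jars and hold it level and square over the mould, its two holes in line with the pins and its underside about a centimetre above the pin tips, so that I can check the faces and guide it home by hand: the lid must not touch the mould, and you finish still holding it there. Do not drop anything, and leave the jars, the glue bottle and the aerosol can standing where they are.

Things in the scene. Friction and masses are not known exactly. Their poses are not given: they have to be found in the camera images.
- mould_base: Mould base, fixed, left of the jars: dark steel block 136 x 56 x 18 mm, length along its x, an 8 mm high toe 19 mm long at each end. Origin: centre of its underside, on the bench. Two upright steel guide pins on its x axis, 54 mm either side of the centre: 10 mm thick, bullet nosed over the last 10 mm, tips 80 mm above the bench. Yaw within 0.35 rad.
- frame_1: Blue frame, loose, 136 x 56 x 24 mm plate, length along its x, 0.33 kg; origin: centre of its underside. Middle opening 38 mm; two 13 mm through holes 54 mm either side of the centre along x (1.5 mm slack round the pins). Fits either way round. Lies flat right of the jars; frames and lid swap places at random. Grip it across the 56 mm width. Seated, its origin is 18 mm (first) or 42 mm (second) above the bench.
- frame_2: The second blue frame, identical to frame_1.
- lid: Mould lid, loose: red plate 136 x 56 x 12 mm, length along its x, 0.32 kg, two 13 mm holes like the frames'; origin: centre of its underside. Fits either way round. Black bridge handle on top along x: bar 78 mm long, 14 mm wide, 36 to 50 mm above the underside, legs 32 mm either side of the centre. Lies flat beside the frames. The pins end 14 mm above the upper seated frame.
- jar_blue: Jar with a blue cap, 68 mm wide, 96 mm high, 0.22 kg, origin at the centre of its underside; loose, stands in the row between plates and mould. The three things in that row swap places at random.
- glue_bottle: Glue bottle with a red nozzle, 39 mm wide, 110 mm high, only 0.07 kg, origin at the centre of its underside; loose, in the same row.
- jar_white: White screw jar, 68 mm wide, 99 mm high, 0.28 kg, origin at the centre of its underside; loose, in the same row.
- aerosol: Orange aerosol can, 53 mm wide, 170 mm high, origin at the centre of its underside; loose, stands farther back, behind the row.

How it is judged (in metres and radians):
On the way, in this order (a step that is already met when the one before it is completed fails the run):
1. one blue frame lies flush on the base over the pins, let go ((((horizontal distance between frame_1 and mould_base below 0.003 m and angle between the x axis of frame_1 and the x axis of mould_base, either way round below 0.06 rad and angle between frame_1's own z axis and vertical below 0.03 rad and z of frame_1 in the frame of mould_base between 0.016 and 0.0205 m) and contact force between frame_1 and the fingers below 0.1 N and linear speed of frame_1 below 0.03 m/s) or ((horizontal distance between frame_2 and mould_base below 0.003 m and angle between the x axis of frame_2 and the x axis of mould_base, either way round below 0.06 rad and angle between frame_2's own z axis and vertical below 0.03 rad and z of frame_2 in the frame of mould_base between 0.016 and 0.0205 m) and contact force between frame_2 and the fingers below 0.1 N and linear speed of frame_2 below 0.03 m/s))), for 0.2 s.
2. both blue frames lie flush on each other on the base, let go (horizontal distance between each of frame_1, frame_2 and mould_base below 0.003 m and angle between the x axis of each of frame_1, frame_2 and the x axis of mould_base, either way round below 0.06 rad and angle between each of frame_1, frame_2's own z axis and vertical below 0.03 rad and z of frame_1 in the frame of mould_base between 0.016 and 0.0445 m and z of frame_2 in the frame of mould_base between 0.016 and 0.0445 m and contact force between each of frame_1, frame_2 and the fingers below 0.1 N and linear speed of each of frame_1, frame_2 below 0.03 m/s), for 0.2 s.
3. the lid is carried across the row of jars, its underside above their tops (horizontal distance between each of frame_1, frame_2 and mould_base below 0.003 m and angle between the x axis of each of frame_1, frame_2 and the x axis of mould_base, either way round below 0.06 rad and angle between each of frame_1, frame_2's own z axis and vertical below 0.03 rad and z of frame_1 in the frame of mould_base between 0.016 and 0.0445 m and z of frame_2 in the frame of mould_base between 0.016 and 0.0445 m and world y of lid between 0.02 and 0.15 m and height (world z) of lid above 0.1 m and contact force between lid and the fingers above 1 N), for 0.02 s.
At the end, for the whole second after the job is handed in: Both frames let go, flush on the base (3 mm, 0.06 rad; height 2.5 mm). The lid is held still by the fingers, level within 0.08 rad, centred within 6 mm, its length within 0.08 rad of the base's, its underside 3 to 20 mm above the pin tips, touching neither base nor frames (all of step 2 and horizontal distance between lid and mould_base below 0.006 m and angle between the x axis of lid and the x axis of mould_base, either way round below 0.08 rad and angle between lid's own z axis and vertical below 0.08 rad and z of lid in the frame of mould_base between 0.083 and 0.1 m and linear speed of lid below 0.02 m/s and contact force between lid and the fingers above 1 N and contact force between lid and mould_base below 0.05 N and contact force between lid and frame_1 below 0.05 N and contact force between lid and frame_2 below 0.05 N); the arm keeps its last pose, push and grip.
It fails at once if the lid touches the base, its pins or a seated frame (contact force between lid and mould_base above 0.5 N or contact force between lid and frame_1 above 0.5 N or contact force between lid and frame_2 above 0.5 N).
It fails at once if a frame or the lid is dropped (falls freely faster than 0.5 m/s) ((linear speed of frame_1 above 0.5 m/s and contact force between frame_1 and the fingers below 0.05 N) or (linear speed of frame_2 above 0.5 m/s and contact force between frame_2 and the fingers below 0.05 N) or (linear speed of lid above 0.5 m/s and contact force between lid and the fingers below 0.05 N)).
It fails at once if a jar, the glue bottle or the aerosol can is moved more than 3 cm or tipped (distance of any of jar_blue, glue_bottle, jar_white, aerosol from where it was at the start of the episode above 0.03 m or angle between any of jar_blue, glue_bottle, jar_white, aerosol's own z axis and vertical above 0.3 rad).
It also fails if it takes over 72 s, if anything falls off the work surface, if the arm or the gripper's body presses on something with over 40 N, if the wrist force passes 120 N, or if a joint passes its speed limit or range.

### The arm

A 6-joint arm with a two-finger parallel gripper is mounted at the origin on a cart in front of the work surface, level with it; the furniture and walls round the work are solid. World frame = base frame: x ahead of the robot, y to its left, z up, the work surface at z = 0. Lengths are in mm, angles in degrees, forces in N, time in s.
With the tool pointing down it reaches from about 350 to 925 mm from the base axis. Payload 6.4 kg.
Tool frame: the origin (TCP) lies midway between the tips of the shut fingers; the grasp point (between the pads) lies 19 mm behind it; z points along the fingers, y is the line along which they close (so a half turn about z gives the same grasp; the last joint's range is limited). The gripper opens to 85 mm and grips with 20 to 120 N. Pads are 22 mm wide; open, the fingers measure 114 mm over their backs; the gripper's body (76 mm by 85 mm) begins 54 mm behind the grasp point. The pads swing forward as they close: fully open they stand 13 mm farther back than shut.
Start: joints at [-81.022, 14.043, 89.255, -0, 76.702, -9.975], TCP at [211.125, -614.768, 231.29] pointing down, gripper open.
Joint ranges: [-179.41, 179.41], [-58.25, 129.5], [7.25, 145.43], [-54.29, 234.29], [11.92, 165.04], [-157.13, 157.13]. Speed limits (degrees/s): [147.25, 147.25, 180, 180, 180, 180].

### API

Orientations are given as [roll, pitch, yaw] about the fixed x, y, z axes, in that order (R = Rz(yaw) Ry(pitch) Rx(roll)).
In Python, from station import r gives the robot as it stands.
- The arm moves only by the tool move_arm, never from a script. Its argument "steps" is text: rows parted by semicolons, each of 7 numbers parted by spaces: the closure, from 0 (fully open) to 1 (shut), then the shift along the world's x, y, z in mm, then the turn, a rotation vector about the world's x, y, z in rad. In form: hand dx dy dz wx wy wz; .... A call has 1 to 5 rows; each row shifts and turns the commanded pose from where the row before left it; what a row does not reach is not made up. A row lasts 1/12 s, in which the tool goes at most 41.7 mm and 7.16 degrees, less where a joint would pass 70% of its speed; a pose out of reach is approached as far as the arm can. A call is refused whole if a number of a shift passes 41.7 or a number of a turn 0.125, either way. A call with a gripper value outside its range is refused whole. The fingers move at their own pace and stop on an object; the grip force is fixed at half the most. Time passes only in rows, so rows that do not move let the fingers close. It gives the time, the measured TCP pose, the force, the opening and the grip force at its end, in the units of the state.
- r.get_state(): the state, without advancing time (a new reading comes with each control period).
- r.capture(name): name is "scene" or "top" or "wrist"; returns a dict with "img" (420x560x3 uint8, red, green, blue), "fx", "fy", "cx", "cy" (pixels), "extrinsics" (4x4, takes a point from world to camera coordinates); the wrist camera has in their place "hand_eye" (4x4, takes a point from camera to tool coordinates, whose origin is the TCP and whose axes are the flange's). Camera axes: x right, y down, z forward; pixel columns grow to the right and rows downward; lengths in mm; the calibration is good to about 2 mm. A picture is of the moment at which its call begins: read the wrist's pose just before it. There is no depth.
- r.close_job(): hands the job in; it is judged then, once.
The state is a dict: "time": time; "joint_positions": joint angles; "qd": joint speeds; "joint_torque": joint torques, N m; "tool_pos": TCP position; "eef_rot": TCP orientation; "wrist_force": force on the tool from outside, world axes, zero at the start; "moment": the same for the moment, N m; "gripper_width": opening from 0.0 (shut) to 1.0 (fully open); "finger_force": force on a finger pad.
Only numpy, scipy, OpenCV 4.12 (cv2) and the standard library are available. Lean on these libraries where they do the work, as an engineer would, in place of code of your own. Each camera call takes 0.05 s, during which the arm holds its last target. There are 200 camera calls.

## Working session

There is one attempt and no reset: what is moved stays moved. The work goes in short steps, Python scripts to look and compute and a tool call to move; the robot and the scene stay as the last step left them, time stands still between calls to the robot, and variables do not carry over. Pictures are saved under pics/ and viewed, at most 10 in all, crops included, and the job is handed in when it is done.

Besides the shell and the picture viewer there is one more tool, called after "Request:" as name(argument=value, ...) on one line, values as JSON. move_arm: Moves the arm, as the interface text tells. Its arguments: {"type":"object","properties":{"steps":{"type":"string"}},"required":["steps"]}

```bash
ls; mkdir -p pics
python3 - <<'E'
from station import r
import cv2,pickle
s=r.get_state();print(s)
d={}
for n in("top","scene"):
    c=r.capture(n);d[n]=c;cv2.imwrite(f"pics/{n}0.png",c["img"][:,:,::-1]);print(n,c["fx"],c["extrinsics"])
pickle.dump(d,open("c0.pkl","wb"))
E
```

```text
pics
{'time': 0.0, 'joint_positions': array([-8.10244885e+01,  1.40847901e+01,  8.93269127e+01, -2.10414065e-03,
        7.67016477e+01, -9.97432990e+00]), 'qd': array([ 0.04672536,  0.0147431 , -0.05332984, -0.00120006, -0.1222675 ,
       -0.0606274 ]), 'joint_torque': array([-1.97804227e-03, -4.29518044e+01, -3.26126504e+01, -2.01356875e-04,
        5.39075161e-03,  8.08572963e-06]), 'tool_pos': array([ 210.9964319 , -614.1944228 ,  230.15405539]), 'eef_rot': array([-1.79888008e+02, -1.76172614e-02,  1.89503102e+01]), 'wrist_force': array([-0.38746184,  0.50984867,  0.38410584]), 'moment': array([ 0.01434998, -0.02038241,  0.01092536]), 'finger_force': 0.0, 'gripper_width': 1.0006427469282728}
top 453.54068655190554 [[ 6.76675016e-02 -9.97707924e-01  9.19948946e-05 -6.37057731e+01]
 [-9.77334402e-01 -6.63042472e-02 -2.01050275e-01  6.11746643e+02]
 [ 2.00595552e-01  1.35146601e-02 -9.79580920e-01  9.05604854e+02]
 [ 0.00000000e+00  0.00000000e+00  0.00000000e+00  1.00000000e+00]]
scene 413.2290680629121 [[-8.49684464e-01 -5.27231380e-01 -7.96137106e-03  5.06258115e+02]
 [-2.70607164e-01  4.48968904e-01 -8.51585983e-01  2.14068473e+02]
 [ 4.52557261e-01 -7.21424975e-01 -5.24154491e-01  8.01040967e+02]
 [ 0.00000000e+00  0.00000000e+00  0.00000000e+00  1.00000000e+00]]
```

View pics/top0.png

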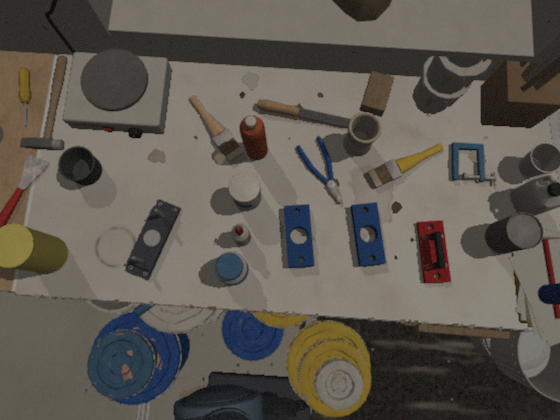

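View pics/scene0.png

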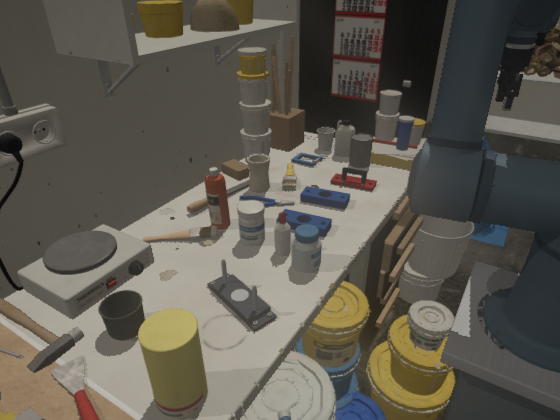

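```bash
cat > h.py <<'E'
import numpy as np,cv2
from scipy.optimize import minimize
from scipy.spatial.transform import Rotation as R
def proj(c,P,E=None):
    E=c["extrinsics"] if E is None else E
    p=np.atleast_2d(P)@E[:3,:3].T+E[:3,3]
    return np.c_[c["fx"]*p[:,0]/p[:,2]+c["cx"],c["fy"]*p[:,1]/p[:,2]+c["cy"]]
def back(c,uv,z,E=None):
    E=c["extrinsics"] if E is None else E
    Rm,t=E[:3,:3],E[:3,3];o=-Rm.T@t
    d=Rm.T@np.array([(uv[0]-c["cx"])/c["fx"],(uv[1]-c["cy"])/c["fy"],1])
    return o+d*(z-o[2])/d[2]
def wristE(c,s):
    T=np.eye(4);T[:3,:3]=R.from_euler("xyz",s["eef_rot"],degrees=True).as_matrix();T[:3,3]=s["tool_pos"]
    return np.linalg.inv(T@c["hand_eye"])
def box(x,y,a,z0,z1,L=136,W=56):
    q=np.array([[i*L/2,j*W/2] for i in(-1,1) for j in(-1,1)])@np.array([[np.cos(a),np.sin(a)],[-np.sin(a),np.cos(a)]])+[x,y]
    return np.vstack([np.c_[q,np.full(4,z)] for z in(z0,z1)])
def fitbox(c,mask,x0,z0,z1,E=None):
    """pose of a box whose projected silhouette best matches the mask's hull (soft IoU on 8x subpixel)"""
    ys,xs=np.nonzero(mask);h=cv2.convexHull(np.c_[xs,ys].astype(np.int32))
    a0,b0=max(xs.min()-12,0),max(ys.min()-12,0)
    w,hh=xs.max()-a0+13,ys.max()-b0+13;S=8
    # pixel-exact mask, upsampled
    m=np.zeros((hh,w),np.uint8);cv2.fillConvexPoly(m,h-np.array([a0,b0]),1)
    M=cv2.resize(cv2.GaussianBlur(m.astype(np.float32),(3,3),0),None,fx=S,fy=S,interpolation=cv2.INTER_CUBIC)>.5
    def cost(v):
        p=proj(c,box(v[0],v[1],v[2]/200,z0,z1),E)
        p=(p-[a0,b0]+.5)*S
        k=np.zeros(M.shape,np.uint8);cv2.fillConvexPoly(k,cv2.convexHull(np.round(p*16).astype(np.int32)),1,shift=4)
        return (k.astype(bool)^M).sum()/M.sum()
    best=minimize(cost,[x0[0],x0[1],x0[2]*200],method="Nelder-Mead",options=dict(initial_simplex=np.array([x0[0],x0[1],x0[2]*200])+np.array([[0,0,0],[8,0,0],[0,8,0],[0,0,20]]),xatol=.05,fatol=1e-5))
    return best.x[0],best.x[1],best.x[2]/200,best.fun
E
python3 - <<'E'
from h import *;import pickle
d=pickle.load(open("c0.pkl","rb"));c=d["top"];im=c["img"]
hsv=cv2.cvtColor(im,cv2.COLOR_RGB2HSV)
for n,roi,rng,zt in(("fA",(275,200,320,272),((100,120,40),(125,255,255)),24),("fB",(345,198,392,272),((100,120,40),(125,255,255)),24),("lid",(408,215,460,290),None,12)):
    if rng: m=cv2.inRange(hsv,*rng)
    else: m=cv2.inRange(hsv,(0,140,60),(8,255,255))|cv2.inRange(hsv,(172,140,60),(180,255,255))
    k=np.zeros_like(m);a,b,e,f=roi;k[b:f,a:e]=m[b:f,a:e]
    (u,v),_,_=cv2.minAreaRect(cv2.findNonZero(k));P=back(c,(u,v),zt)
    print(n,(u,v),fitbox(c,k,(P[0],P[1],0.05),0,zt))
for n,uv,z in(("blue",(231,266),96),("glue",(238,229),110),("white",(244,185),99),("aer",(250,122),170),("pinN",(172,205),80),("pinS",(133,268),80),("mc",(152,238),18)):print(n,back(c,uv,z).round(0))
p=cv2.resize(im[190:290,100:200],None,fx=6,fy=6,interpolation=cv2.INTER_CUBIC)
cv2.imwrite("pics/mould.png",p[:,:,::-1])
E
```

```text
fA (298.6573181152344, 235.7030487060547) (np.float64(570.4879322033362), np.float64(-76.92046853407693), np.float64(0.1353121864073438), np.float64(0.04354500486620446))
fB (367.86004638671875, 234.0199737548828) (np.float64(584.3205927351614), np.float64(-230.33673055313466), np.float64(0.16141027096051735), np.float64(0.06635811453299956))
lid (433.5461730957031, 251.3692626953125) (np.float64(556.5866469707856), np.float64(-378.07584142114877), np.float64(0.1251144130322802), np.float64(0.04860322727757886))
blue [487.  58.  96.]
glue [561.  49. 110.]
white [655.  45.  99.]
aer [766.  37. 170.]
pinN [607. 194.  80.]
pinS [471. 258.  80.]
mc [542. 245.  18.]
```

View pics/mould.png

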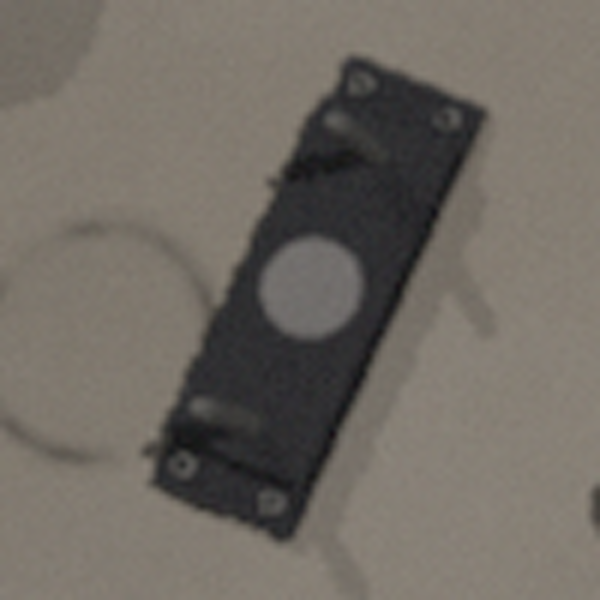

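Request:
move_arm(steps="0 22 34 0 0 0 -0.012;0 22 34 0 0 0 -0.012;0 22 34 0 0 0 -0.012;0 22 34 0 0 0 -0.012;0 22 34 0 0 0 -0.012")

```text
time: 0.52
tool_pos: [321.6, -442.8, 230.7]
eef_rot: [-179.9, 0.0, 15.4]
wrist_force: [0.6, -0.6, -0.4]
gripper_width: 0.998
finger_force: 0.0
```

Request:
move_arm(steps="0 22 34 0 0 0 -0.012;0 22 34 0 0 0 -0.012;0 22 34 0 0 0 -0.012;0 22 34 0 0 0 -0.012;0 22 34 0 0 0 -0.012")

```text
time: 0.93
tool_pos: [431.6, -272.8, 231.0]
eef_rot: [-180.0, 0.0, 12.0]
wrist_force: [1.0, -0.1, -0.1]
gripper_width: 0.999
finger_force: 0.0
```

Request:
move_arm(steps="0 22 34 0 0 0 -0.012;0 22 34 0 0 0 -0.012;0 22 34 0 0 0 -0.012;0 22 34 0 0 0 -0.012;0 22 34 0 0 0 -0.012")

```text
time: 1.35
tool_pos: [541.6, -102.7, 231.0]
eef_rot: [-180.0, 0.0, 8.6]
wrist_force: [1.2, -0.5, -0.1]
gripper_width: 1.0
finger_force: 0.0
```

Request:
move_arm(steps="0 22 25 0 0 0 -0.012;0 0 0 0 0 0 0;0 0 0 0 0 0 0;0 0 0 0 0 0 0")

```text
time: 1.68
tool_pos: [562.7, -79.9, 230.7]
eef_rot: [-180.0, 0.1, 8.0]
wrist_force: [-0.7, -0.5, 0.2]
gripper_width: 1.001
finger_force: 0.0
```

Run:
```python
from station import r
from h import *;import pickle
s=r.get_state();c=r.capture("wrist");print(s["time"],s["tool_pos"],s["eef_rot"]);print(c["hand_eye"],c["fx"],c["cx"],c["cy"])
pickle.dump((s,c),open("w1.pkl","wb"));cv2.imwrite("pics/w1.png",c["img"][:,:,::-1])
d=pickle.load(open("c0.pkl","rb"))["top"]
a=back(d,(155.8,209.7),78);b=back(d,(132.8,257.5),78);print((a+b)/2,np.degrees(np.arctan2(*(a-b)[[1,0]])),np.linalg.norm(a-b))
```

```text
1.6833 [562.67628505 -79.85478567 230.74975138] [-1.79986712e+02  6.54931399e-02  7.96837438e+00]
[[ 2.45789853e-05 -9.44649214e-01 -3.28082097e-01  8.54563453e+01]
 [ 9.99999784e-01  2.38862103e-04 -6.12840262e-04 -9.83174654e-01]
 [ 6.57285452e-04 -3.28082011e-01  9.44649015e-01 -1.42791295e+02]
 [ 0.00000000e+00  0.00000000e+00  0.00000000e+00  1.00000000e+00]] 306.82696802020496 279.91697089624773 209.53034844771153
[543.57904107 244.65472651  78.        ] -18.827099946369966 108.64944887013928
```

View pics/w1.png

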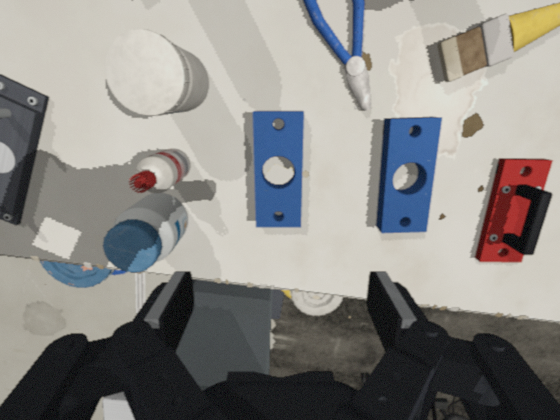

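```bash
cat >> h.py <<'E'
def blue(c):return cv2.inRange(cv2.cvtColor(c["img"],cv2.COLOR_RGB2HSV),(105,140,40),(125,255,255))
def red(c):
    h=cv2.cvtColor(c["img"],cv2.COLOR_RGB2HSV);return cv2.inRange(h,(0,140,60),(8,255,255))|cv2.inRange(h,(172,140,60),(180,255,255))
def fitroi(s,c,m,roi,zt,x0):
    k=np.zeros_like(m);a,b,e,f=roi;k[b:f,a:e]=m[b:f,a:e];E=wristE(c,s)
    n,l,st,_=cv2.connectedComponentsWithStats(k);k=(l==1+st[1:,4].argmax()).astype(np.uint8)
    v=fitbox(c,k,x0,0,zt,E);return np.round([v[0],v[1],np.degrees(v[2]),v[3]],3)
E
python3 - <<'E'
from h import *;import pickle
s,c=pickle.load(open("w1.pkl","rb"));m=blue(c)
print(fitroi(s,c,m,(240,100,315,240),24,(570,-77,.13)),fitroi(s,c,m,(370,105,450,245),24,(584,-230,.16)),fitroi(s,c,red(c),(470,150,560,270),12,(556,-378,.12)))
E=wristE(c,s)
print(back(c,(278.5,124.5),24,E),back(c,(278.5,216),24,E))
E
```

```text
[ 5.69937e+02 -7.53430e+01  8.02800e+00  6.30000e-02] [ 5.84315e+02 -2.27146e+02  9.96800e+00  6.20000e-02] [ 5.56971e+02 -3.74488e+02  7.54200e+00  5.30000e-02]
[624.52691537 -68.35084639  24.        ] [518.17563061 -83.07544141  24.        ]
```

Request:
move_arm(steps="0 8 4.5 -40 0 0 0;0 0 0 -40 0 0 0;0 0 0 -40 0 0 0;0 0 0 -40 0 0 0;0 0 0 -30 0 0 0")

```text
time: 2.15
tool_pos: [568.8, -76.2, 38.0]
eef_rot: [-179.9, 0.2, 7.8]
wrist_force: [-0.0, -0.3, -0.4]
gripper_width: 1.0
finger_force: 0.0
```

Request:
move_arm(steps="0 0 0 -20 0 0 0;0 0 0 -15 0 0 0;0 0 0 -5 0 0 0;0 0 0 -4 0 0 0;0 0 0 0 0 0 0")

```text
time: 2.57
tool_pos: [571.0, -76.1, -2.6]
eef_rot: [180.0, 0.0, 7.9]
wrist_force: [-0.1, 0.0, 0.2]
gripper_width: 0.999
finger_force: 0.0
```

Request:
move_arm(steps="0.2 0 0 0 0 0 0;0.3 0 0 0 0 0 0;0.5 0 0 0 0 0 0;1 0 0 0 0 0 0;1 0 0 0 0 0 0")

```text
time: 2.98
tool_pos: [572.5, -75.9, -0.9]
eef_rot: [179.9, -0.2, 8.0]
wrist_force: [-1.0, -1.0, 5.7]
gripper_width: 0.642
finger_force: 66.3
```

Request:
move_arm(steps="1 0 0 0 0 0 0;1 0 0 0 0 0 0;1 0 0 0 0 0 0;1 0 0 0 0 0 0;1 0 0 0 0 0 0")

```text
time: 3.4
tool_pos: [572.5, -75.8, -0.9]
eef_rot: [179.9, -0.1, 8.0]
wrist_force: [-1.5, -0.8, 6.7]
gripper_width: 0.639
finger_force: 66.3
```

Request:
move_arm(steps="1 0 0 10 0 0 0;1 0 0 25 0 0 0;1 0 0 40 0 0 0;1 0 0 40 0 0 0;1 0 0 38 0 0 0")

```text
time: 3.82
tool_pos: [570.0, -74.7, 151.6]
eef_rot: [-179.9, 0.1, 8.0]
wrist_force: [0.9, -0.8, -2.7]
gripper_width: 0.641
finger_force: 65.1
```

Request:
move_arm(steps="1 -6 20 0 0 0 -0.04;1 -12 33 0 0 0 -0.08;1 -12 33 0 0 0 -0.08;1 -12 33 0 0 0 -0.08;1 -12 33 0 0 0 -0.08")

```text
time: 4.23
tool_pos: [515.3, 78.2, 149.9]
eef_rot: [-180.0, 0.1, -12.9]
wrist_force: [0.4, 0.4, -4.2]
gripper_width: 0.64
finger_force: 65.2
```

Request:
move_arm(steps="1 -12 30 0 0 0 -0.07;1 -5 15 0 0 0 -0.038;1 0 0 0 0 0 0;1 0 0 0 0 0 0;1 0 0 0 0 0 0")

```text
time: 4.65
tool_pos: [499.9, 121.4, 150.2]
eef_rot: [180.0, 0.0, -18.8]
wrist_force: [-0.9, 0.4, -3.3]
gripper_width: 0.641
finger_force: 65.2
```

Run:
```python
from station import r
from h import *;import pickle
s=r.get_state();c=r.capture("wrist");print(s["time"],s["tool_pos"],s["eef_rot"],s["wrist_force"])
pickle.dump((s,c),open("w2.pkl","wb"));cv2.imwrite("pics/w2.png",cv2.resize(c["img"],(800,600),interpolation=cv2.INTER_CUBIC)[:,:,::-1])
```

```text
4.65 [499.91281306 121.37885462 150.16653892] [ 1.79977268e+02  1.75873644e-02 -1.88362250e+01] [-0.86045578  0.39457706 -3.34337053]
```

View pics/w2.png

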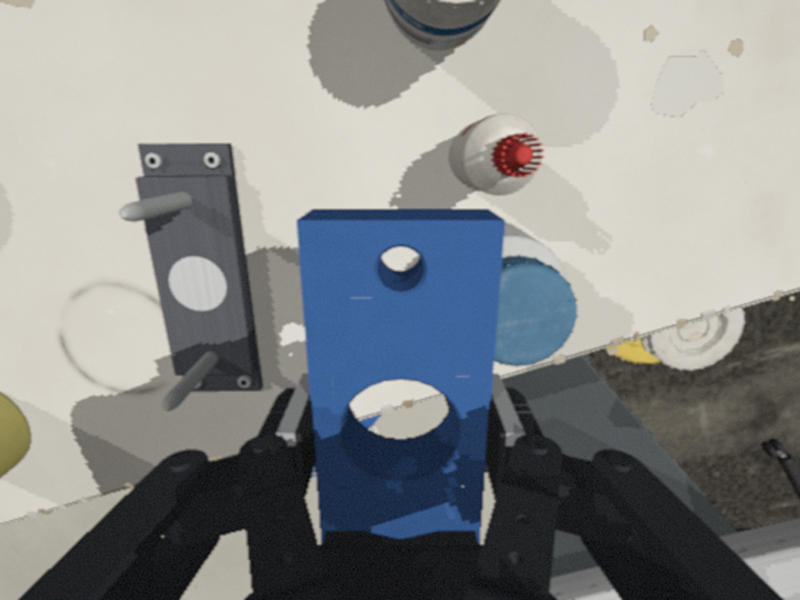

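```bash
cat > pin.py <<'E'
from h import *
def draw(s,c,x,y,yawd,fx,name,roi,k=5):
    """overlay mould model (x,y,yaw) and held-frame holes at tool x offset fx"""
    E=wristE(c,s);img=cv2.resize(c["img"],None,fx=k,fy=k,interpolation=cv2.INTER_CUBIC)[:,:,::-1].copy()
    a=np.radians(yawd);u=np.array([np.cos(a),np.sin(a)]);t=np.linspace(0,2*np.pi,40)
    def poly(P,col):
        p=(proj(c,P,E)+.5)*k-.5;cv2.polylines(img,[np.round(p).astype(np.int32)],True,col,1)
    for sg in(-54,54):
        q=np.array([x,y])+sg*u
        for z,rr in((18,5),(40,5),(70,5),(75,4.33),(78,3),(79.5,1.5)):poly(np.c_[q[0]+rr*np.cos(t),q[1]+rr*np.sin(t),np.full(40,z)],(0,255,0))
    poly(box(x,y,a,18,18,98)[:4][[0,1,3,2]],(0,0,255))
    for P in fx:
        T=np.linalg.inv(E)@np.linalg.inv(c["hand_eye"])
        l=np.c_[P[0]+P[2]*np.cos(t),P[1]+P[2]*np.sin(t),np.full(40,P[3])]
        poly(l@T[:3,:3].T+T[:3,3],(0,255,255))
    a,b,e,f=roi;cv2.imwrite(name,img[b*k:f*k,a*k:e*k])
E
python3 - <<'E'
from pin import *;import pickle
s,c=pickle.load(open("w2.pkl","rb"));E=wristE(c,s)
S=560/800
def b(u,v,z):return back(c,((u+.5)*S-.5,(v+.5)*S-.5),z,E)
for A,B,z in(((128,211.5),(171,399),76),((186,201),(211,358),18)):
    p,q=b(*A,z),b(*B,z);print((p+q)/2,np.degrees(np.arctan2(*(p-q)[[1,0]])),np.linalg.norm(p-q))
print("disc",b(198,283,18))
T=np.linalg.inv(E)@np.linalg.inv(c["hand_eye"])  # tool->world
for n,(u,v) in(("hole",(400,267)),("mid",(400,429))):
    P=b(u,v,150.2-1+24+.9+.1);print(n,T[:3,:3].T@(P-T[:3,3]))
draw(s,c,543.6,244.7,-18.8,[(54,0,6.5,-25),(0,0,19,-25)],"pics/o1.png",(75,90,225,290),4)
E
```

```text
[545.10739035 246.63924622  76.        ] -17.24955884260371 105.6528129691553
[542.76445025 247.43662875  18.        ] -18.743829773274644 107.40619596653528
disc [543.8436229  247.80273469  18.        ]
hole [ 53.29866704  -1.25683281 -24.05032319]
mid [ -0.15555509  -1.25941887 -24.03391604]
```

View pics/o1.png

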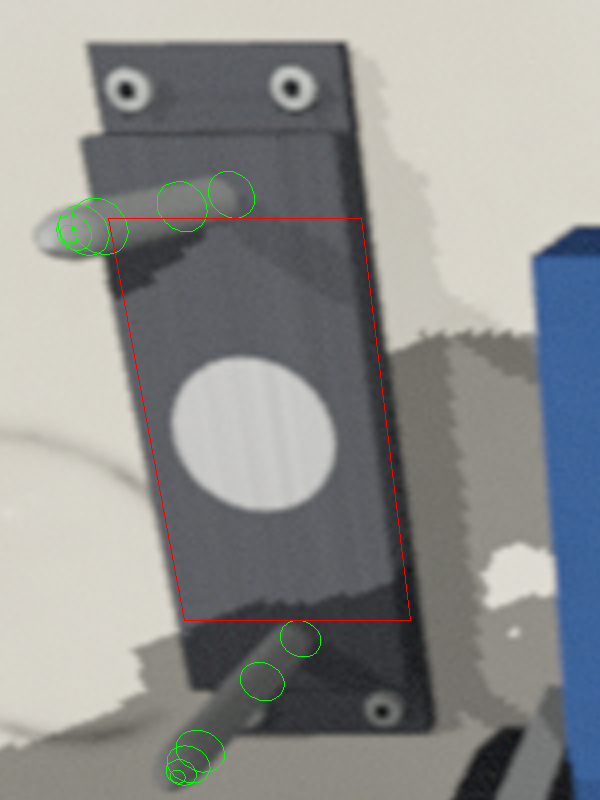

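```bash
cat >> pin.py <<'E'
from scipy.optimize import least_squares
def solve(s,c,feats,held,x0,xf0,bias=None,sc=1.5,sr=.006):
    """feats: (u,v,mx,my,z) in mould coords; held: (u,v,tx_minus_xf,ty,tz). returns x,y,yaw(deg),xf,bias6"""
    T=np.eye(4);T[:3,:3]=R.from_euler("xyz",s["eef_rot"],degrees=True).as_matrix();T[:3,3]=s["tool_pos"]
    def res(v):
        H=c["hand_eye"].copy();H[:3,:3]=R.from_rotvec(v[7:10]).as_matrix()@H[:3,:3];H[:3,3]+=v[4:7]
        E=np.linalg.inv(T@H);He=np.linalg.inv(H);a=v[2];o=[]
        for u,w,mx,my,z in feats:o+=list(proj(c,[v[0]+mx*np.cos(a)-my*np.sin(a),v[1]+mx*np.sin(a)+my*np.cos(a),z],E)[0]-[u,w])
        for u,w,tx,ty,tz in held:o+=list(proj(c,[v[3]+tx,ty,tz],He)[0]-[u,w])
        b=np.zeros(6) if bias is None else bias
        k=1 if bias is None else .2
        return np.r_[np.array(o)/.7,(v[4:7]-b[:3])/sc/k,(v[7:10]-b[3:])/sr/k]
    f=least_squares(res,np.r_[x0[0],x0[1],np.radians(x0[2]),xf0,np.zeros(6)])
    return f.x,f.fun
E
python3 - <<'E'
from pin import *;import pickle
s,c=pickle.load(open("w2.pkl","rb"))
q=lambda u,v:((u+.5)/4-.5+75,(v+.5)/4-.5+90)
S=lambda u,v:((u+.5)*.7-.5,(v+.5)*.7-.5)
F=[(*q(82,137),68,28,18),(*q(335,132),68,-28,18),(*q(193,690),-68,28,18),(*q(254,434),0,0,18),(*q(36,238),54,0,80),(*q(160,788),-54,0,80),(*q(216,196),54,0,18),(*q(297,648),-54,0,18)]
Hd=[(*S(400,267),54,0,-24.9),(*S(400,429),0,0,-24.9),(*S(299,218),68,28*-1,-24.9),(*S(504,220),68,28,-24.9)]
v,f=solve(s,c,F,Hd,(543.6,246,-18.8),0)
print(v[:2],np.degrees(v[2]),v[3],v[4:].round(4));print((f[:24]*.7).reshape(-1,2).round(1))
pickle.dump(v[4:],open("bias.pkl","wb"))
E
```

```text
[543.73948414 248.12398181] -17.553216315529504 -0.5926040692309398 [ 0.003   1.3651 -1.5923  0.0041  0.0046 -0.0047]
[[-1.7  0.2]
 [-1.   0.3]
 [-0.7  0.7]
 [ 0.3  0.2]
 [ 2.5  0.6]
 [ 1.2 -2.2]
 [-0.4  1.3]
 [-1.4 -1.6]
 [ 0.6  0.7]
 [-0.   1.4]
 [-0.8 -0.5]
 [ 0.4 -1.1]]
```

Run:
```python
from pin import *;import pickle
s,c=pickle.load(open("w2.pkl","rb"))
q=lambda u,v:((u+.5)/4-.5+75,(v+.5)/4-.5+90)
S=lambda u,v:((u+.5)*.7-.5,(v+.5)*.7-.5)
F=[(*q(82,137),68,28,18),(*q(335,132),68,-28,18),(*q(193,690),-68,28,18),(*q(254,434),0,0,18),(*q(46,236),54,0,80),(*q(165,783),-54,0,80),(*q(216,196),54,0,18),(*q(297,648),-54,0,18)]
Hd=[(*S(400,267),54,0,-24.9),(*S(400,429),0,0,-24.9),(*S(299,218),68,28*-1,-24.9),(*S(504,220),68,28,-24.9)]
for FF in(F,F[:6]):
    v,f=solve(s,c,FF,Hd,(543.6,246,-18.8),0)
    print(v[:2],np.degrees(v[2]),v[3],v[4:].round(4));print((f[:24]*.7).reshape(-1,2).round(1).tolist())
pickle.dump(v[4:],open("bias.pkl","wb"))
draw(s,c,v[0],v[1],np.degrees(v[2]),[],"pics/o2.png",(75,90,225,290),4)
```

```text
[543.69177577 247.02560199] -17.596397155625823 -0.6552563187330553 [ 1.6000e-03  8.9580e-01 -2.0789e+00  3.0000e-04  5.1000e-03 -4.9000e-03]
[[-1.2, -0.0], [-0.4, 0.1], [-0.4, 0.6], [0.8, -0.0], [1.0, 0.7], [0.7, -1.2], [0.2, 1.0], [-1.0, -1.8], [0.6, 0.7], [-0.0, 1.0], [-0.6, -0.3], [0.1, -1.0]]
[543.26034543 247.76432194] -17.795597378001595 -0.9791852843323076 [ 1.1000e-03  1.0558e+00 -2.1786e+00  1.6000e-03  2.8000e-03 -4.8000e-03]
[[-1.1, -0.1], [-0.4, 0.2], [-0.7, 0.2], [0.6, -0.1], [1.0, 0.9], [0.3, -1.4], [0.6, 0.7], [-0.0, 0.7], [-0.5, -0.2], [-0.0, -0.9], [0.0, 0.5], [-1.0, 0.2]]
```

Request:
move_arm(steps="1 9 25 0 0 0 0.013;1 12 34 0 0 0 0;1 12 34 0 0 0 0;1 8 22 0 0 0 0;1 3.3 10.6 0 0 0 0")

```text
time: 5.12
tool_pos: [545.8, 248.8, 150.3]
eef_rot: [-180.0, -0.0, -18.1]
wrist_force: [-0.2, -0.3, -3.8]
gripper_width: 0.641
finger_force: 65.4
```

Request:
move_arm(steps="1 0 0 -20 0 0 0;1 0 0 -25 0 0 0;1 0 0 -13 0 0 0;1 0 0 0 0 0 0;1 0 0 0 0 0 0")

```text
time: 5.53
tool_pos: [544.0, 246.3, 91.5]
eef_rot: [179.9, 0.1, -18.2]
wrist_force: [0.3, -0.5, -3.1]
gripper_width: 0.638
finger_force: 65.3
```

Run:
```python
from station import r
from h import *;import pickle
s=r.get_state();c=r.capture("wrist");print(s["time"],s["tool_pos"],s["eef_rot"],s["wrist_force"])
pickle.dump((s,c),open("w3.pkl","wb"));cv2.imwrite("pics/w3.png",cv2.resize(c["img"][120:380,180:380],None,fx=3,fy=3,interpolation=cv2.INTER_CUBIC)[:600,:,::-1])
```

```text
5.5333 [544.0220435  246.30672204  91.54384827] [ 1.79924750e+02  1.06382058e-01 -1.81819523e+01] [ 0.26332235 -0.50473387 -3.0849848 ]
```

View pics/w3.png

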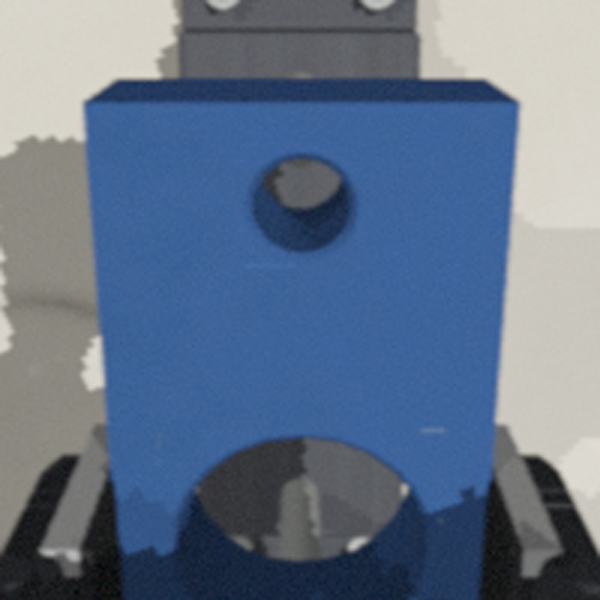

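Request:
move_arm(steps="1 0 0 -6 0 0 0;1 0 0 -5 0 0 0;1 0 0 -5 0 0 0;1 0 0 -4 0 0 0;1 0 0 0 0 0 0")

```text
time: 6.0
tool_pos: [543.7, 247.2, 71.2]
eef_rot: [179.9, 0.1, -18.1]
wrist_force: [-0.0, -0.1, -3.9]
gripper_width: 0.639
finger_force: 65.5
```

Request:
move_arm(steps="1 0 0 -6 0 0 0;1 0 0 -6 0 0 0;1 0 0 -5 0 0 0;1 0 0 0 0 0 0")

```text
time: 6.33
tool_pos: [543.3, 247.1, 53.6]
eef_rot: [179.9, 0.1, -18.1]
wrist_force: [0.4, -0.1, -4.4]
gripper_width: 0.638
finger_force: 65.4
```

Run:
```python
from station import r
from h import *
s=r.get_state();print(s["tool_pos"],s["eef_rot"],s["wrist_force"],s["moment"])
```

```text
[543.31502735 247.05590158  53.59266911] [ 1.79913888e+02  1.38535846e-01 -1.81171097e+01] [ 0.42318343 -0.1238025  -4.41607144] [-0.04802163  0.04839988  0.0132929 ]
```

Request:
move_arm(steps="1 0 0 -10 0 0 0;1 0 0 -10 0 0 0;1 0 0 -8 0 0 0;1 0 0 -4 0 0 0;1 0 0 0 0 0 0")

```text
time: 6.75
tool_pos: [543.3, 247.0, 21.5]
eef_rot: [179.9, 0.1, -18.1]
wrist_force: [-0.6, 0.2, -3.2]
gripper_width: 0.643
finger_force: 65.4
```

Request:
move_arm(steps="1 0 0 -2 0 0 0;1 0 0 -2 0 0 0;1 0 0 -1 0 0 0;1 0 0 0 0 0 0")

```text
time: 7.08
tool_pos: [544.4, 247.4, 18.3]
eef_rot: [-180.0, -0.0, -18.1]
wrist_force: [0.4, -0.1, -2.8]
gripper_width: 0.643
finger_force: 65.4
```

Request:
move_arm(steps="1 0 0 -1 0 0 0;1 0 0 -1 0 0 0;1 0 0 0 0 0 0;1 0 0 0 0 0 0")

```text
time: 7.42
tool_pos: [544.7, 247.4, 17.1]
eef_rot: [-180.0, -0.0, -18.1]
wrist_force: [-3.2, -0.5, 3.6]
gripper_width: 0.644
finger_force: 66.2
```

Request:
move_arm(steps="0.5 0 0 0 0 0 0;0.3 0 0 0 0 0 0;0 0 0 0 0 0 0;0 0 0 0 0 0 0;0 0 0 0 0 0 0")

```text
time: 7.83
tool_pos: [544.7, 247.3, 16.3]
eef_rot: [-180.0, -0.0, -18.1]
wrist_force: [0.4, -0.6, 0.4]
gripper_width: 0.999
finger_force: 0.0
```

Request:
move_arm(steps="0 0 0 15 0 0 0;0 0 0 25 0 0 0;0 0 0 40 0 0 0;0 0 0 40 0 0 0;0 0 0 40 0 0 0")

```text
time: 8.25
tool_pos: [544.0, 247.2, 177.6]
eef_rot: [180.0, 0.0, -18.1]
wrist_force: [1.5, 0.6, -0.0]
gripper_width: 0.999
finger_force: 0.0
```

Request:
move_arm(steps="0 0 0 20 0 0 0;0 -30 0 0 0 0 0;0 -35 0 0 0 0 0;0 0 0 0 0 0 0;0 0 0 0 0 0 0")

```text
time: 8.67
tool_pos: [477.9, 247.4, 195.8]
eef_rot: [180.0, 0.0, -18.1]
wrist_force: [1.3, 0.6, 0.7]
gripper_width: 1.0
finger_force: 0.0
```

Run:
```python
from station import r
from h import *;import pickle
s=r.get_state();c=r.capture("wrist");print(s["time"],s["tool_pos"],s["eef_rot"],s["wrist_force"])
pickle.dump((s,c),open("w4.pkl","wb"));cv2.imwrite("pics/w4.png",cv2.resize(c["img"],(800,600),interpolation=cv2.INTER_CUBIC)[:,:,::-1])
```

```text
8.6667 [477.88762499 247.38591303 195.80056814] [ 1.79984688e+02  2.14472514e-02 -1.80621300e+01] [1.27563863 0.61196231 0.72665983]
```

View pics/w4.png

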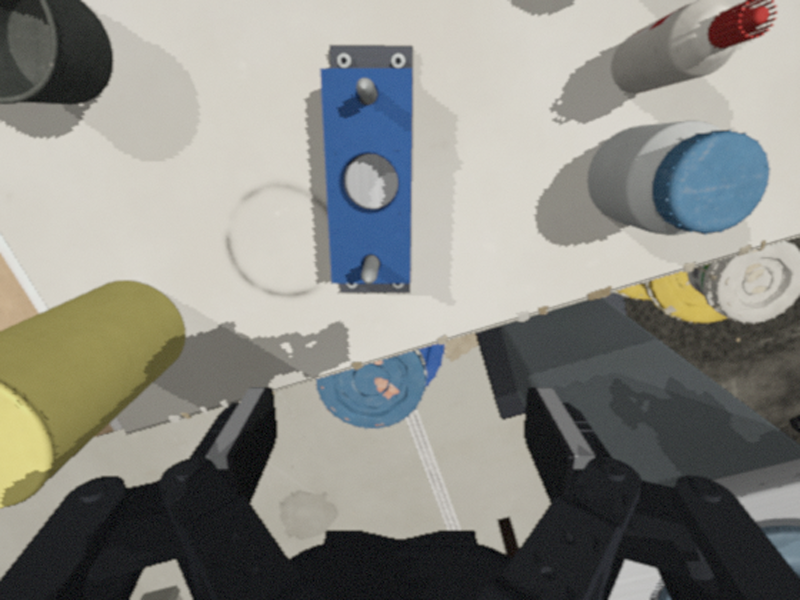

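Request:
move_arm(steps="0 4 -20 8 0 0 0.02;0 8 -38 7 0 0 0.04;0 8 -38 5 0 0 0.04;0 8 -38 5 0 0 0.04;0 8 -38 5 0 0 0.04")

```text
time: 9.13
tool_pos: [516.9, 73.3, 227.2]
eef_rot: [-180.0, -0.1, -7.7]
wrist_force: [1.2, 0.2, 0.7]
gripper_width: 0.997
finger_force: 0.0
```

Request:
move_arm(steps="0 8 -38 5 0 0 0.04;0 8 -38 0 0 0 0.04;0 8 -38 0 0 0 0.04;0 8 -38 0 0 0 0.04;0 8 -38 0 0 0 0.04")

```text
time: 9.55
tool_pos: [556.7, -117.7, 231.8]
eef_rot: [180.0, -0.1, 3.7]
wrist_force: [0.9, -0.5, -1.0]
gripper_width: 1.003
finger_force: 0.0
```

Request:
move_arm(steps="0 8 -38 0 0 0 0.04;0 8 -38 0 0 0 0.04;0 6 -38 0 0 0 0.03;0 0 0 0 0 0 0;0 0 0 0 0 0 0")

```text
time: 9.97
tool_pos: [578.1, -231.6, 231.1]
eef_rot: [180.0, -0.0, 9.7]
wrist_force: [-0.1, 0.7, -0.0]
gripper_width: 1.0
finger_force: 0.0
```

Run:
```python
from station import r
from h import *;import pickle
s=r.get_state();c=r.capture("wrist");print(s["time"],s["tool_pos"],s["eef_rot"],s["wrist_force"])
pickle.dump((s,c),open("w5.pkl","wb"))
print(fitroi(s,c,blue(c),(230,90,335,250),24,(584,-228,.17)),fitroi(s,c,red(c),(360,90,470,270),12,(557,-375,.13)))
cv2.imwrite("pics/w5.png",cv2.resize(c["img"],(800,600),interpolation=cv2.INTER_CUBIC)[:,:,::-1])
```

```text
9.9667 [ 578.08105244 -231.61138329  231.05584161] [ 1.79991471e+02 -2.00533691e-02  9.73974918e+00] [-0.10779271  0.65288493 -0.04168917]
[ 5.84735e+02 -2.27529e+02  1.11150e+01  5.50000e-02] [ 5.57086e+02 -3.75407e+02  8.05600e+00  5.40000e-02]
```

Request:
move_arm(steps="0 8.5 3.5 -40 0 0 0.013;0 0 0 -40 0 0 0;0 0 0 -40 0 0 0;0 0 0 -40 0 0 0;0 0 0 -30 0 0 0")

```text
time: 10.43
tool_pos: [584.9, -222.9, 37.9]
eef_rot: [-179.9, 0.1, 10.8]
wrist_force: [-0.1, 0.4, -1.4]
gripper_width: 1.0
finger_force: 0.0
```

Request:
move_arm(steps="0 0 0 -20 0 0 0;0 0 0 -14 0 0 0;0 0 0 -5 0 0 0;0 0 0 -2 0 0 0;0 0 0 0 0 0 0")

```text
time: 10.85
tool_pos: [586.9, -225.2, 1.4]
eef_rot: [179.9, -0.1, 10.7]
wrist_force: [0.4, -1.3, 0.5]
gripper_width: 1.0
finger_force: 0.0
```

Request:
move_arm(steps="0.2 0 0 0 0 0 0;0.3 0 0 0 0 0 0;0.5 0 0 0 0 0 0;1 0 0 0 0 0 0;1 0 0 0 0 0 0")

```text
time: 11.27
tool_pos: [587.6, -226.5, 2.7]
eef_rot: [179.8, -0.2, 10.7]
wrist_force: [0.5, -1.3, 6.5]
gripper_width: 0.643
finger_force: 67.0
```

Request:
move_arm(steps="1 0 0 0 0 0 0;1 0 0 0 0 0 0;1 0 0 0 0 0 0;1 0 0 0 0 0 0")

```text
time: 11.6
tool_pos: [587.6, -226.5, 2.7]
eef_rot: [179.8, -0.2, 10.7]
wrist_force: [-0.7, -1.0, 5.7]
gripper_width: 0.64
finger_force: 67.0
```

Request:
move_arm(steps="1 0 0 10 0 0 0;1 0 0 25 0 0 0;1 0 0 40 0 0 0;1 0 0 40 0 0 0;1 0 0 38 0 0 0")

```text
time: 12.02
tool_pos: [585.0, -224.5, 154.7]
eef_rot: [-179.9, 0.1, 10.7]
wrist_force: [0.2, -0.5, -3.4]
gripper_width: 0.637
finger_force: 65.8
```

Request:
move_arm(steps="1 0 20 0 0 0 -0.02;1 -4 37 0 0 0 -0.04;1 -4 37 0 0 0 -0.04;1 -4 37 0 0 0 -0.04;1 -4 37 0 0 0 -0.04")

```text
time: 12.43
tool_pos: [568.5, -55.4, 153.0]
eef_rot: [-180.0, 0.1, 0.2]
wrist_force: [1.1, -0.4, -3.2]
gripper_width: 0.637
finger_force: 65.8
```

Request:
move_arm(steps="1 -4 37 0 0 0 -0.04;1 -4 37 0 0 0 -0.04;1 -4 37 0 0 0 -0.04;1 -4 37 0 0 0 -0.04;1 -4 37 0 0 0 -0.04")

```text
time: 12.85
tool_pos: [548.5, 129.7, 153.1]
eef_rot: [180.0, 0.1, -11.2]
wrist_force: [1.0, 0.0, -2.8]
gripper_width: 0.637
finger_force: 65.8
```

Request:
move_arm(steps="1 -4 37 0 0 0 -0.04;1 -3 37 0 0 0 -0.04;1 0 30 0 0 0 -0.033;1 0 17 0 0 0 -0.01;1 0 0 0 0 0 0")

```text
time: 13.27
tool_pos: [541.4, 252.0, 153.1]
eef_rot: [-180.0, 0.1, -17.9]
wrist_force: [-0.8, -0.9, -3.9]
gripper_width: 0.638
finger_force: 65.8
```

Run:
```python
from station import r
from h import *;import pickle
s=r.get_state();c=r.capture("wrist");print(s["time"],s["tool_pos"],s["eef_rot"],s["wrist_force"])
pickle.dump((s,c),open("w6.pkl","wb"));cv2.imwrite("pics/w6.png",cv2.resize(c["img"],(800,600),interpolation=cv2.INTER_CUBIC)[:,:,::-1])
```

```text
13.2667 [541.44750713 252.01447406 153.06893402] [-1.79973716e+02  8.51723175e-02 -1.78960277e+01] [-0.76994312 -0.88533504 -3.91672959]
```

View pics/w6.png

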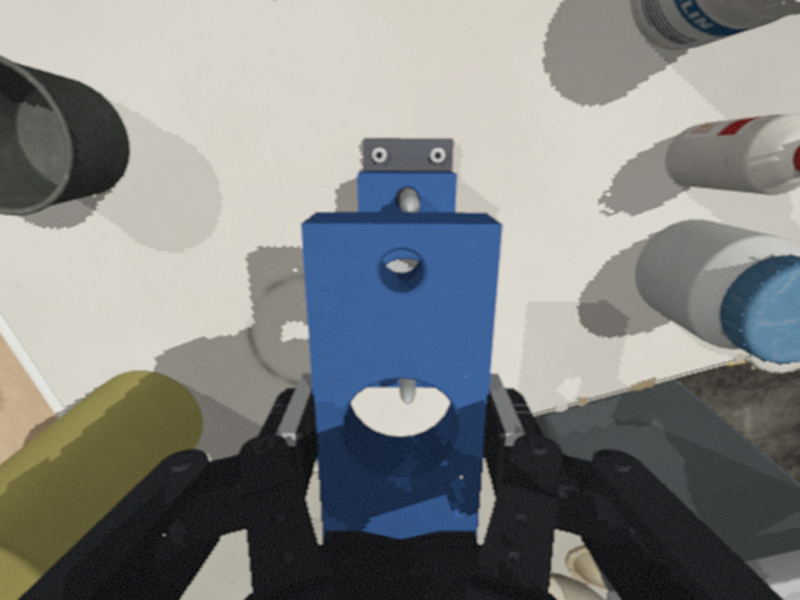

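Run:
```python
from pin import *;import pickle
bias=pickle.load(open("bias.pkl","rb"))
S=lambda u,v:((u+.5)*.7-.5,(v+.5)*.7-.5)
for n,z,P in(("w2",-24.9,[(400,267),(400,429),(299,218),(504,220)]),("w6",-21.3,[(402,268),(400.5,429),(304,223),(500,223.5)])):
    s,c=pickle.load(open(n+".pkl","rb"))
    H=[(*S(*p),*q,z) for p,q in zip(P,[(54,0),(0,0),(68,-28),(68,28)])]
    F=[] if n=="w2" else [(*S(358,171),68,28,42),(*S(456,172.5),68,-28,42)]
    v,f=solve(s,c,F,H,(544,247.5,-18),0,bias)
    print(n,v[3],v[:2],np.degrees(v[2]),(f*.7).round(1)[:8])
```

```text
w2 -1.0511838388611259 [ 544.         1561.34994082] 155248.9041769305 [ 0.6  0.7 -0.1  0.6 -0.4 -0.2 -0.1 -0.8]
w6 -2.732711741929463 [545.05548146 248.49038052] -18.462357170074227 [-0.6  0.   0.6  0.  -0.3  1.8  0.1 -0.9]
```

Request:
move_arm(steps="1 4 -4 0 0 0 -0.004;1 0 0 0 0 0 0;1 0 0 0 0 0 0;1 0 0 0 0 0 0;1 0 0 0 0 0 0")

```text
time: 13.73
tool_pos: [547.0, 244.0, 153.3]
eef_rot: [180.0, 0.0, -18.4]
wrist_force: [0.6, 0.3, -3.7]
gripper_width: 0.641
finger_force: 65.8
```

Request:
move_arm(steps="1 -1.3 3 -20 0 0 0.004;1 0 0 -25 0 0 0;1 0 0 -15 0 0 0;1 0 0 0 0 0 0;1 0 0 0 0 0 0")

```text
time: 14.15
tool_pos: [545.1, 247.5, 92.6]
eef_rot: [179.9, 0.1, -18.1]
wrist_force: [0.4, 0.4, -2.4]
gripper_width: 0.638
finger_force: 65.7
```

Request:
move_arm(steps="1 0 0 0 0 0 0;1 0 0 0 0 0 0")

```text
time: 14.32
tool_pos: [547.0, 248.1, 95.2]
eef_rot: [-179.9, -0.2, -18.1]
wrist_force: [0.1, 1.0, -3.1]
gripper_width: 0.638
finger_force: 65.7
```

Request:
move_arm(steps="1 -0.5 -0.5 -6 0 0 0;1 0 0 -6 0 0 0;1 0 0 -5 0 0 0;1 0 0 -3 0 0 0;1 0 0 0 0 0 0")

```text
time: 14.73
tool_pos: [544.7, 247.1, 72.2]
eef_rot: [180.0, 0.0, -18.1]
wrist_force: [0.2, -1.0, -3.5]
gripper_width: 0.641
finger_force: 65.8
```

Request:
move_arm(steps="1 0 0 -3 0 0 0;1 0 0 -3 0 0 0;1 0 0 -3 0 0 0;1 0 0 0 0 0 0")

```text
time: 15.07
tool_pos: [544.9, 247.2, 63.6]
eef_rot: [180.0, 0.0, -18.1]
wrist_force: [1.0, 0.1, -3.3]
gripper_width: 0.642
finger_force: 65.8
```

Request:
move_arm(steps="1 0 0 -5 0 0 0;1 0 0 -5 0 0 0;1 0 0 -4 0 0 0;1 0 0 -2 0 0 0;1 0 0 0 0 0 0")

```text
time: 15.48
tool_pos: [544.9, 247.2, 47.5]
eef_rot: [180.0, 0.0, -18.1]
wrist_force: [0.9, 0.2, -3.6]
gripper_width: 0.641
finger_force: 65.8
```

Request:
move_arm(steps="1 0 0 -1 0 0 0;1 0 0 -1 0 0 0;1 0 0 -1 0 0 0;1 0 0 0 0 0 0;1 0 0 0 0 0 0")

```text
time: 15.9
tool_pos: [545.0, 247.4, 45.3]
eef_rot: [180.0, 0.0, -18.1]
wrist_force: [-0.1, 0.2, -3.5]
gripper_width: 0.638
finger_force: 65.8
```

Request:
move_arm(steps="1 0 0 -1 0 0 0;1 0 0 -1 0 0 0;1 0 0 -0.5 0 0 0;1 0 0 0 0 0 0;1 0 0 0 0 0 0")

```text
time: 16.32
tool_pos: [545.3, 247.4, 44.7]
eef_rot: [180.0, 0.0, -18.1]
wrist_force: [-7.2, -1.6, 9.9]
gripper_width: 0.644
finger_force: 67.4
```

Request:
move_arm(steps="0.5 0 0 0.5 0 0 0;0.3 0 0 0 0 0 0;0 0 0 0 0 0 0;0 0 0 0 0 0 0;0 0 0 0 0 0 0")

```text
time: 16.73
tool_pos: [545.4, 247.4, 43.4]
eef_rot: [-180.0, -0.0, -18.1]
wrist_force: [0.5, 0.5, -0.1]
gripper_width: 1.004
finger_force: 0.0
```

Request:
move_arm(steps="0 0 0 15 0 0 0;0 0 0 25 0 0 0;0 0 0 40 0 0 0;0 0 0 40 0 0 0;0 0 0 30 0 0 0")

```text
time: 17.15
tool_pos: [546.0, 247.6, 196.8]
eef_rot: [-179.9, -0.2, -18.1]
wrist_force: [0.6, 0.6, 0.6]
gripper_width: 1.0
finger_force: 0.0
```

Request:
move_arm(steps="0 -30 0 0 0 0 0;0 -35 0 0 0 0 0;0 0 0 0 0 0 0;0 0 0 0 0 0 0;0 0 0 0 0 0 0")

```text
time: 17.57
tool_pos: [480.6, 247.4, 193.6]
eef_rot: [-180.0, -0.1, -18.1]
wrist_force: [-0.6, -0.1, 0.7]
gripper_width: 1.0
finger_force: 0.0
```

Run:
```python
from station import r
from h import *;import pickle
s=r.get_state();c=r.capture("wrist");print(s["time"],s["tool_pos"],s["eef_rot"],s["wrist_force"])
pickle.dump((s,c),open("w7.pkl","wb"));cv2.imwrite("pics/w7.png",cv2.resize(c["img"][:300,160:360],None,fx=2,fy=2,interpolation=cv2.INTER_CUBIC)[:,:,::-1])
```

```text
17.5667 [480.59228809 247.41887512 193.64269999] [-1.79964311e+02 -6.02645696e-02 -1.81131756e+01] [-0.55643368 -0.11382119  0.74203326]
```

View pics/w7.png

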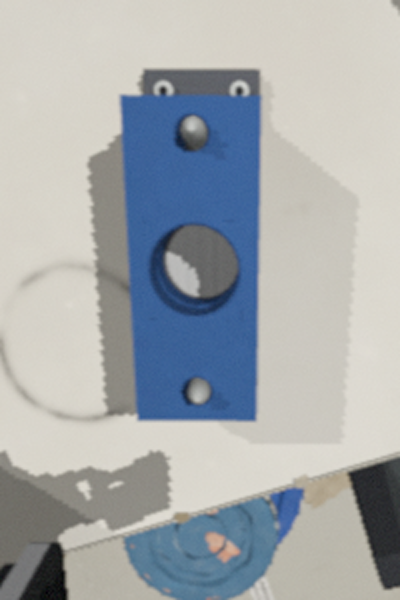

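Request:
move_arm(steps="0 4 -20 8 0 0 0.027;0 4 -38 8 0 0 0.027;0 4 -38 8 0 0 0.027;0 4 -38 8 0 0 0.027;0 4 -38 5 0 0 0.027")

```text
time: 18.03
tool_pos: [501.6, 73.3, 231.7]
eef_rot: [-180.0, -0.1, -10.3]
wrist_force: [0.8, 0.5, 0.1]
gripper_width: 0.997
finger_force: 0.0
```

Request:
move_arm(steps="0 4 -38 0 0 0 0.027;0 4 -38 0 0 0 0.027;0 4 -38 0 0 0 0.027;0 4 -38 0 0 0 0.027;0 4 -38 0 0 0 0.027")

```text
time: 18.45
tool_pos: [521.0, -117.5, 230.7]
eef_rot: [180.0, -0.1, -2.6]
wrist_force: [1.7, 0.3, 0.3]
gripper_width: 1.002
finger_force: 0.0
```

Request:
move_arm(steps="0 4 -38 0 0 0 0.027;0 4 -38 0 0 0 0.027;0 4 -38 0 0 0 0.027;0 4 -38 0 0 0 0.027;0 4 -38 0 0 0 0.027")

```text
time: 18.87
tool_pos: [540.7, -307.8, 230.3]
eef_rot: [180.0, -0.0, 5.1]
wrist_force: [0.1, -0.2, 0.7]
gripper_width: 1.0
finger_force: 0.0
```

Request:
move_arm(steps="0 5 -38 0 0 0 0.027;0 4 -35 0 0 0 0.024;0 0 0 0 0 0 0;0 0 0 0 0 0 0;0 0 0 0 0 0 0")

```text
time: 19.28
tool_pos: [549.3, -378.1, 229.8]
eef_rot: [-180.0, 0.0, 8.0]
wrist_force: [-0.4, 0.8, 0.4]
gripper_width: 0.998
finger_force: 0.0
```

Run:
```python
from station import r
from h import *;import pickle
s=r.get_state();c=r.capture("wrist");print(s["time"],s["tool_pos"],s["eef_rot"],s["wrist_force"])
pickle.dump((s,c),open("w8.pkl","wb"))
print(fitroi(s,c,red(c),(200,60,360,280),12,(557,-375,.13)))
m=red(c);n,l,st,ce=cv2.connectedComponentsWithStats(m);print([x.tolist() for x in st if x[4]>150])
# handle: dark pixels inside the lid hull
h=cv2.cvtColor(c["img"],cv2.COLOR_RGB2GRAY);k=np.zeros_like(m);ys,xs=np.nonzero(l==1+st[1:,4].argmax())
cv2.fillConvexPoly(k,cv2.convexHull(np.c_[xs,ys].astype(np.int32)),1)
E=wristE(c,s)
k2=cv2.morphologyEx(((h<45)&(k>0)).astype(np.uint8),cv2.MORPH_OPEN,np.ones((5,5)))
(u,v),wh,a=cv2.minAreaRect(cv2.findNonZero(k2));print((u,v),wh,a,back(c,(u,v),50,E))
s,c=pickle.load(open("w7.pkl","rb"))
m=blue(c)
k=np.zeros_like(m);k[:215,200:310]=m[:215,200:310];v=fitbox(c,k,(544,247.5,-.316),55,66,wristE(c,s));print(v,np.degrees(v[2]))
```

```text
19.2833 [ 549.30825014 -378.14900422  229.79080531] [-1.79959930e+02  1.04653353e-02  7.96388280e+00] [-0.37611342  0.81157403  0.39572408]
[ 5.57155e+02 -3.75074e+02  7.47400e+00  3.50000e-02]
[[0, 0, 560, 420, 230539], [256, 112, 49, 112, 3755], [465, 182, 32, 85, 830]]
(278.5, 174.5) (71.0, 11.0) 90.0 [ 561.87551358 -373.5270377    50.        ]
(np.float64(542.8799024296022), np.float64(249.94063165906607), np.float64(-0.32048690541000696), np.float64(0.043109916790707886)) -18.362547069201828
```

Request:
move_arm(steps="0 8.7 2.5 -40 0 0 -0.008;0 0 0 -40 0 0 0;0 0 0 -40 0 0 0;0 0 0 -40 0 0 0;0 0 0 -25 0 0 0")

```text
time: 19.75
tool_pos: [556.4, -372.0, 40.9]
eef_rot: [-179.8, 0.2, 7.6]
wrist_force: [-0.4, 1.2, -0.3]
gripper_width: 1.002
finger_force: 0.0
```

Request:
move_arm(steps="0 0 0 -15 0 0 0;0 0 0 -8 0 0 0;0.3 0 0 0 0 0 0;0.5 0 0 0 0 0 0;0.6 0 0 0 0 0 0")

```text
time: 20.17
tool_pos: [559.4, -376.4, 25.1]
eef_rot: [179.8, -0.2, 7.6]
wrist_force: [1.0, 0.5, -0.1]
gripper_width: 0.601
finger_force: 0.0
```

Request:
move_arm(steps="0.7 0 0 0 0 0 0;0.8 0 0 0 0 0 0;1 0 0 0 0 0 0;1 0 0 0 0 0 0;1 0 0 0 0 0 0")

```text
time: 20.58
tool_pos: [558.5, -376.1, 23.6]
eef_rot: [179.9, -0.1, 7.5]
wrist_force: [0.4, -0.5, 4.3]
gripper_width: 0.152
finger_force: 60.9
```

Request:
move_arm(steps="1 0 0 0 0 0 0;1 0 0 0 0 0 0;1 0 0 0 0 0 0;1 0 0 0 0 0 0")

```text
time: 20.92
tool_pos: [558.5, -376.1, 23.5]
eef_rot: [179.9, -0.1, 7.5]
wrist_force: [-0.7, -1.7, 4.8]
gripper_width: 0.15
finger_force: 61.1
```

Request:
move_arm(steps="1 0 0 10 0 0 0;1 0 0 22 0 0 0;1 0 0 38 0 0 0;1 0 0 38 0 0 0;1 0 0 34 0 0 0")

```text
time: 21.33
tool_pos: [556.9, -374.1, 164.8]
eef_rot: [-179.9, 0.1, 7.6]
wrist_force: [1.3, -1.2, -2.7]
gripper_width: 0.15
finger_force: 59.8
```

Request:
move_arm(steps="1 0 0 0 0 0 0;1 0 0 0 0 0 0;1 0 0 0 0 0 0")

```text
time: 21.58
tool_pos: [556.6, -373.9, 162.0]
eef_rot: [-179.8, 0.2, 7.6]
wrist_force: [-0.7, 0.2, -4.2]
gripper_width: 0.153
finger_force: 59.7
```

Run:
```python
from station import r
from h import *;import pickle
s=r.get_state();c=r.capture("wrist");print(s["time"],s["tool_pos"],s["eef_rot"],s["wrist_force"],s["moment"],s["gripper_width"])
pickle.dump((s,c),open("w9.pkl","wb"))
m=red(c);m[:, :150]=0;m[:,420:]=0
n,l,st,ce=cv2.connectedComponentsWithStats(m);print([x.tolist() for x in st if x[4]>100])
He=np.linalg.inv(c["hand_eye"])
for u in range(220,345,10):
    y=np.nonzero(m[:,u])[0]
    if len(y):print(u,y[0],y[-1],back(c,(u,y[0]-.5),11.5,He).round(1))
for v in(200,220,240):
    x=np.nonzero(m[v])[0]
    if len(x):print("row",v,x[0],x[-1],back(c,(x[0]-.5,v),11.5,He).round(1),back(c,(x[-1]+.5,v),11.5,He).round(1))
```

```text
21.5833 [ 556.62545921 -373.86291028  161.95139138] [-1.79794815e+02  1.55621328e-01  7.55696607e+00] [-0.71843326  0.17678661 -4.16304985] [0.0224819  0.01911251 0.00301375] 0.15275231562867966
[[0, 0, 560, 420, 224764], [225, 141, 111, 155, 10150], [259, 340, 8, 19, 145], [294, 340, 8, 19, 141]]
230 141 234 [ 67.9 -25.7  11.5]
240 141 270 [ 67.9 -20.8  11.5]
250 141 266 [ 67.9 -15.9  11.5]
260 141 358 [ 67.9 -10.9  11.5]
270 141 200 [67.9 -6.  11.5]
280 141 199 [67.9 -1.  11.5]
290 141 200 [67.9  3.9 11.5]
300 141 358 [67.9  8.8 11.5]
310 141 267 [67.9 13.8 11.5]
320 141 271 [67.9 18.7 11.5]
330 141 240 [67.9 23.6 11.5]
row 200 229 332 [ 37.2 -28.2  11.5] [37.2 26.6 11.5]
row 220 230 331 [ 25.9 -28.3  11.5] [25.9 26.7 11.5]
row 240 231 330 [ 14.1 -28.3  11.5] [14.1 26.8 11.5]
```

Request:
move_arm(steps="1 0 18 2 0 0 -0.01;1 -0.8 32 0 0 0 -0.026;1 -0.8 36 0 0 0 -0.026;1 -0.8 36 0 0 0 -0.026;1 -0.8 36 0 0 0 -0.026")

```text
time: 22.05
tool_pos: [552.6, -214.7, 162.9]
eef_rot: [-179.8, 0.3, 0.9]
wrist_force: [0.9, -0.2, -3.9]
gripper_width: 0.154
finger_force: 59.7
```

Request:
move_arm(steps="1 -0.8 36 0 0 0 -0.026;1 -0.8 36 0 0 0 -0.026;1 -0.8 36 0 0 0 -0.026;1 -0.8 36 0 0 0 -0.026;1 -0.8 36 0 0 0 -0.026")

```text
time: 22.47
tool_pos: [548.4, -35.0, 163.3]
eef_rot: [-179.9, 0.3, -6.5]
wrist_force: [0.7, -0.4, -4.3]
gripper_width: 0.15
finger_force: 59.7
```

Request:
move_arm(steps="1 -0.8 36 0 0 0 -0.026;1 -0.8 36 0 0 0 -0.026;1 -0.8 36 0 0 0 -0.026;1 -0.8 36 0 0 0 -0.026;1 -0.8 36 0 0 0 -0.026")

```text
time: 22.88
tool_pos: [544.4, 144.5, 163.3]
eef_rot: [179.9, 0.3, -14.0]
wrist_force: [0.9, -0.2, -3.6]
gripper_width: 0.152
finger_force: 59.7
```

Request:
move_arm(steps="1 -0.8 36 0 0 0 -0.026;1 -0.8 32 0 0 0 -0.026;1 0 22 0 0 0 -0.026;1 0 10 0 0 0 -0.008;1 0 0 0 0 0 0")

```text
time: 23.3
tool_pos: [543.2, 244.3, 163.7]
eef_rot: [179.9, 0.2, -18.6]
wrist_force: [-0.9, 0.2, -3.6]
gripper_width: 0.153
finger_force: 59.7
```

Request:
move_arm(steps="1 0 0 0 0 0 0;1 0 0 0 0 0 0;1 0 0 0 0 0 0")

```text
time: 23.55
tool_pos: [545.0, 241.4, 165.7]
eef_rot: [179.9, 0.0, -18.9]
wrist_force: [0.4, 0.7, -3.1]
gripper_width: 0.146
finger_force: 59.7
```

Request:
move_arm(steps="1 -0.3 5.5 -10 0 0 0.01;1 0 0 -14 0 0 0;1 0 0 -12 0 0 0;1 0 0 -8 0 0 0;1 0 0 -4 0 0 0")

```text
time: 23.97
tool_pos: [543.6, 247.8, 115.9]
eef_rot: [179.9, 0.2, -18.3]
wrist_force: [1.2, -0.0, -3.6]
gripper_width: 0.151
finger_force: 59.7
```

Request:
move_arm(steps="1 0 0 0 0 0 0;1 0 0 0 0 0 0;1 0 0 0 0 0 0;1 0 0 0 0 0 0;1 0 0 0 0 0 0")

```text
time: 24.38
tool_pos: [545.2, 248.5, 119.0]
eef_rot: [-180.0, -0.1, -18.2]
wrist_force: [-0.2, -1.3, -4.0]
gripper_width: 0.151
finger_force: 59.7
```

Request:
move_arm(steps="1 0 0 0 0 0 0;1 0 0 0 0 0 0;1 0 0 0 0 0 0;1 0 0 0 0 0 0;1 0 0 0 0 0 0")

```text
time: 24.8
tool_pos: [544.7, 248.3, 118.3]
eef_rot: [180.0, 0.0, -18.2]
wrist_force: [0.2, 0.1, -3.2]
gripper_width: 0.152
finger_force: 59.7
```

Run:
```python
from station import r
from h import *;import pickle
for i in range(3):
    s=r.get_state();c=r.capture("wrist");print(s["time"],s["tool_pos"],s["eef_rot"],s["wrist_force"],s["gripper_width"])
pickle.dump((s,c),open("w10.pkl","wb"))
# lateral check: lid vs toe of the base (dark) ahead of the lid
m=red(c);y=np.nonzero(m[:,280])[0];print("lid edge row",y[0],[np.nonzero(m[v,200:360])[0][[0,-1]]+200 for v in(145,160)])
g=cv2.cvtColor(c["img"],cv2.COLOR_RGB2GRAY);hs=cv2.cvtColor(c["img"],cv2.COLOR_RGB2HSV)
b=blue(c)
for v in range(y[0]-30,y[0]-1,4):
    d=np.nonzero(g[v,220:340]<110)[0]+220;bb=np.nonzero(b[v,200:360])[0]+200
    print(v,d[[0,-1]] if len(d) else None,bb[[0,-1]] if len(bb) else None)
```

```text
24.8 [544.70065163 248.31704459 118.296713  ] [ 1.79999174e+02  8.42914975e-04 -1.82338052e+01] [ 0.20632802  0.14618803 -3.21948999] 0.15167418093982046
24.85 [544.72453266 248.30170834 118.27704518] [ 1.79998890e+02  1.28518764e-03 -1.82337664e+01] [ 0.10061199  0.46286058 -4.00024951] 0.14718472702140561
24.9 [544.71165788 248.32098761 118.265226  ] [-1.79999239e+02  2.11635489e-03 -1.82331288e+01] [ 0.44845438  0.35117791 -3.94239754] 0.15000354249563821
lid edge row 141 [array([226, 335]), array([226, 334])]
111 [248 316] None
115 [248 316] None
119 [248 316] None
123 [248 316] None
127 [248 316] None
131 [242 320] [243 319]
135 [238 324] [239 323]
139 [236 325] None
```

Request:
move_arm(steps="1 0 -0.5 -2 0 0 0;1 0 -0.4 -2 0 0 0;1 0 0 0 0 0 0;1 0 0 0 0 0 0;1 0 0 0 0 0 0")

```text
time: 25.37
tool_pos: [544.7, 247.4, 114.2]
eef_rot: [180.0, 0.0, -18.2]
wrist_force: [0.0, 0.7, -4.3]
gripper_width: 0.147
finger_force: 59.7
```

Request:
move_arm(steps="1 0 0 0 0 0 0;1 0 0 0 0 0 0;1 0 0 0 0 0 0;1 0 0 0 0 0 0;1 0 0 0 0 0 0")

```text
time: 25.78
tool_pos: [544.7, 247.4, 114.3]
eef_rot: [-180.0, -0.0, -18.2]
wrist_force: [0.5, 0.7, -4.1]
gripper_width: 0.155
finger_force: 59.7
```

Request:
move_arm(steps="1 0 0 0 0 0 0;1 0 0 0 0 0 0;1 0 0 0 0 0 0;1 0 0 0 0 0 0;1 0 0 0 0 0 0")

```text
time: 26.2
tool_pos: [544.7, 247.4, 114.3]
eef_rot: [-180.0, 0.0, -18.2]
wrist_force: [-0.7, 0.2, -2.6]
gripper_width: 0.151
finger_force: 59.7
```

```bash
python3 -c "
from station import r
print(r.close_job())"
```

```text
the job is handed in; nothing more can be done
None
```

Job handed in at 26 s (limit 72 s), no verdict returned: both frames look flush on the base in the last picture, and by my measurements the lid is held level and square about 11 mm above the pin tips; nothing was dropped, and I saw no sign of touching the jars, glue bottle or aerosol can, though I took no final check picture of them.

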